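# Stand the toppled tin toys back up

### The arm

A 7-joint arm with a two-finger parallel gripper is mounted at the origin on the work surface. World frame = base frame: x ahead of the robot, y to its left, z up, the work surface at z = 0. Lengths are in m, angles in rad, forces in N, time in s.
With the tool pointing down it reaches from about 0.425 to 0.875 m from the base axis. Payload 8.4 kg.
Tool frame: the origin (TCP) lies between the finger pads; the fingertips stand 25 mm ahead of it and the grasp point (between the pads) lies 6 mm ahead of it (env.finger_overhang is the z of the fingertips in the tool frame, in m); z points along the fingers, y is the line along which they close (so a half turn about z gives the same grasp; the last joint's range is limited). The gripper opens to 85 mm and grips with 20 to 120 N. Pads are 22 mm wide; open, the fingers measure 114 mm over their backs; the gripper's body (76 mm by 85 mm) begins 54 mm behind the grasp point. The pads swing forward as they close: fully open they stand 13 mm farther back than shut.
Start: joints at [-1.349, 0.333, 0.04, 1.465, -0.013, 1.343, -0.059], TCP at [0.205, 0.617, 0.256] pointing down, gripper open.
Joint ranges: [-2.58, 2.58], [-0.38, 2.09], [-1.3, 1.39], [0.25, 2.4], [-1.5, 4.64], [0.08, 2.09], [-2.65, 2.65]. Speed limits (rad/s): [2.22, 2.22, 2.79, 2.79, 3.14, 3.14, 3.14].

### API

Orientations are given as a 3x3 rotation matrix whose columns are the frame's x, y, z axes.
In Python, from station import env gives the robot as it stands.
- The arm moves only by the tool step_arm, never from a script. Its argument "commands" is a list that holds one entry, the list of rows, each a list of 7 numbers: the turn, a rotation vector about the tool's x, y, z in units of 8 degrees (1.0 is 8 degrees), then the shift along the tool's x, y, z in units of 60 mm (1.0 is 60 mm), then the finger opening in mm, from 0 to 85.4. In form: [[[ax, ay, az, dx, dy, dz, claw], ...]]. A call has 1 to 12 rows; each row shifts and turns the commanded pose from where the row before left it, along the tool's axes as they then stand; what a row does not reach is not made up. A row lasts 1/8 s, in which the tool goes at most 62.5 mm and 10.7 degrees, less where a joint would pass 70% of its speed; a pose out of reach is approached as far as the arm can. A call is refused whole if a number of a shift passes 1 or a number of a turn 1, either way. A call with a gripper value outside its range is refused whole. The fingers move at their own pace and stop on an object; "newtons" is the grip in N (left out, the last holds). Time passes only in rows, so rows that do not move let the fingers close. It gives the time, the measured TCP pose, the force, the opening and the grip force at its end, in the units of the state.
- env.get_state(): the state, without advancing time (a new reading comes with each control period).
- env.camera(name): name is "side" or "top"; returns a dict with "image" (480x640x3 uint8, red, green, blue), "depth" (480x640 float32, m along the optical axis (not along the pixel's ray), 0 where there is no reading), "fx", "fy", "cx", "cy" (pixels), "R" (3x3) and "t" (3): a world point X has camera coordinates R X + t. Camera axes: x right, y down, z forward; pixel columns grow to the right and rows downward; lengths in m; the calibration is good to about 2 mm. A picture is of the moment at which its call begins.
- env.finish_job(): hands the job in; it is judged then, once.
The state is a dict: "time": time; "joint_pos": joint angles; "joint_velocities": joint speeds; "joint_torque": joint torques, N m; "tool_pos": TCP position; "tcp_rot": TCP orientation; "contact_force": force on the tool from outside, world axes, zero at the start; "ft_torque": the same for the moment, N m; "grip_width": finger opening in m; "grasp_force": force on a finger pad.
Only numpy, scipy, OpenCV 4.12 (cv2) and the standard library are available. Lean on these libraries where they do the work, as an engineer would, in place of code of your own. Each camera call takes 0.05 s, during which the arm holds its last target. There are 200 camera calls.

### The job

The cream tin horse and the silver tin rocketship have toppled onto their sides on the counter. Push each one over with the fingertips so that it stands upright on its plinth again, about where it lay; do not pick up or carry them, and leave the spinning top, key, dish, tweezers, paint jar and brush where they are.

Things in the scene. Friction and masses are not known exactly. Their poses are not given: they have to be found in the camera images.
- horse: Cream tin horse, red saddle, fixed on a green plinth 100 (x) x 80 (y) x 14 mm, 110 mm tall over all; looks along +x. Body 30 mm wide in y, 47 to 75 mm up. Origin: centre of plinth's underside; z up through the toy when standing. Starts toppled to its +y (z level, 18 deg downwards), at any heading, resting on plinth edge y 40, z 14 mm and the toy's side. Mass 0.36-0.59 kg, mostly plinth.
- horse_edge (a point): Middle of the horse's plinth's high edge: the -y edge of its upper (toy-side) face, at x 0, y -40, z 14 mm in the toy's frame; about 76 mm above the counter at the start. The face is free for about 20 mm below it. A level push here of a few N, from the toy's side towards the underside, rolls it over the resting edge; past 30 degrees it goes on alone, the toy's side coming up behind the finger.
- rocket: Silver tin rocketship, red fins, fixed on a blue plinth 80 x 80 x 14 mm, 120 mm tall over all. Round hull 40 mm across; fins on the diagonals reach 28 mm out, 45 mm up. Origin: centre of plinth's underside; z up through the toy when standing. Starts toppled to its +y (z level, 18 deg downwards), at any heading, resting on plinth edge y 40, z 14 mm and the toy's side. Mass 0.34-0.55 kg, mostly plinth.
- rocket_edge (a point): Middle of the rocketship's plinth's high edge: the -y edge of its upper (toy-side) face, at x 0, y -40, z 14 mm in the toy's frame; about 76 mm above the counter at the start. The face is free for about 20 mm below it. A level push here of a few N, from the toy's side towards the underside, rolls it over the resting edge; past 30 degrees it goes on alone, the toy's side coming up behind the finger.
- top: Lilac tin spinning top with a white band, 68 mm across, standing in a small dark wooden ring, 91 mm tall; origin at the centre of its underside. Leave alone.
- key: Brass clockwork key lying flat, about 75 x 40 x 8 mm; origin under its middle, x along the shaft. Leave alone.
- dish: Round copper parts dish, 110 mm across, 28 mm high; origin at the centre of its underside. Leave alone.
- tweezers: Steel tweezers lying flat, 130 mm long (x), 18 mm wide, 6 mm high; origin under the middle. Leave alone.
- pot: Small paint jar with a red cap, 52 mm across, 55 mm tall; origin at the centre of its underside. Leave alone.
- brush: Brush lying flat, 170 mm long (x); origin under its middle. Leave alone.
Mind the look-alikes: they are no part of the job. Of the things like the horse, leave any that is yellow; of the rest the smaller one is meant.

How it is judged:
At the end, for the whole second after the job is handed in: Both the horse and the rocketship stand at rest, flat on their plinths on the counter (tilt below 0.1 rad), each plinth's centre within 150 mm of where it was at the start (angle between each of horse, rocket's own z axis and vertical below 0.1 rad and height (world z) of each of horse, rocket below 0.008 m and distance of each of horse, rocket from where it was at the start of the episode below 0.15 m and linear speed of each of horse, rocket below 0.02 m/s and angular speed of each of horse, rocket below 0.15 rad/s); the robot touches nothing.
It fails at once if the horse or the rocketship is lifted off the counter (centre of its plinth's underside above 60 mm; rolling it on an edge keeps this below 53 mm) (height (world z) of any of horse, rocket above 0.06 m).
It fails at once if the horse or the rocketship is carried or shoved more than 180 mm away (distance of any of horse, rocket from where it was at the start of the episode above 0.18 m).
It fails at once if the top, key, dish, tweezers, paint jar or brush is moved by more than 20 mm (distance of any of top, key, dish, tweezers, pot, brush from where it was at the start of the episode above 0.02 m).
It also fails if it takes over 48 s, if anything falls off the work surface, if the arm or the gripper's body presses on something with over 40 N, if the wrist force passes 120 N, or if a joint passes its speed limit or range.

## Working session

There is one attempt and no reset: what is moved stays moved. The work goes in short steps, Python scripts to look and compute and a tool call to move; the robot and the scene stay as the last step left them, time stands still between calls to the robot, and variables do not carry over. Pictures are saved under pics/ and viewed, at most 10 in all, crops included, and the job is handed in when it is done.

Besides the shell and the picture viewer there is one more tool, called in YAML: its name, and indented under it one key for each argument. step_arm: Moves the arm, as the interface text tells. Its arguments: {"type":"object","properties":{"commands":{"type":"array","items":{"type":"array","items":{"type":"array","items":{"type":"number"}}}},"newtons":{"type":"number"}},"required":["commands"]}

```bash
mkdir -p pics; cat > h.py <<'E'
import numpy as np, cv2
from station import env
def shot(n,tag):
    c=env.camera(n); cv2.imwrite(f'pics/{tag}.png',cv2.cvtColor(c['image'],cv2.COLOR_RGB2BGR)); np.savez(f'pics/{tag}.npz',**c); return c
def pts(c):
    d=c['depth']; v,u=np.mgrid[:480,:640]
    P=np.stack([(u-c['cx'])/c['fx']*d,(v-c['cy'])/c['fy']*d,d],-1)
    return (P-c['t'])@c['R']   # R^T (P-t)
E
python3 - <<'E'
from h import *
for n in('top','side'):
    c=shot(n,n+'0'); print(n,c['fx'],(-c['R'].T@c['t']).round(3),c['R'].round(2).tolist())
s=env.get_state(); print(s['time'],s['tool_pos'],s['tcp_rot'],env.finger_overhang)
E
```

```text
top 485.84218501073013 [ 0.419 -0.014  1.119] [[0.02, -1.0, -0.02], [-1.0, -0.02, -0.08], [0.08, 0.02, -1.0]]
side 574.74306181642 [-0.253 -0.753  1.079] [[0.71, -0.71, 0.01], [-0.48, -0.49, -0.73], [0.52, 0.51, -0.68]]
0.1 [0.20485501 0.61647302 0.25550635] [[-9.48982533e-01  3.15328437e-01 -3.57579599e-04]
 [ 3.15328621e-01  9.48981467e-01 -1.42688184e-03]
 [-1.10600010e-04 -1.46684103e-03 -9.99998918e-01]] 0.025
```

View pics/top0.png

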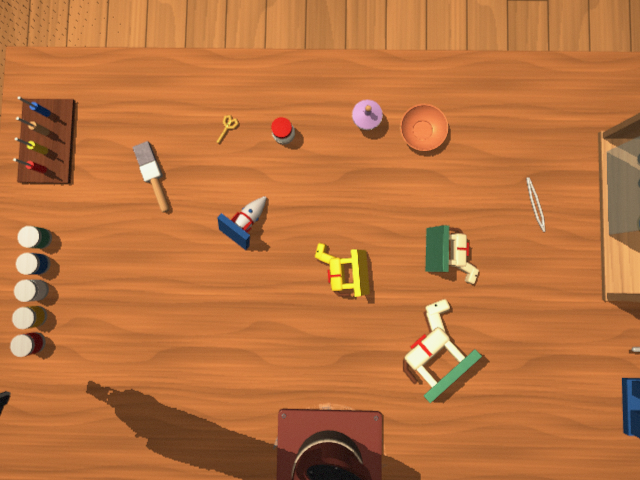

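View pics/side0.png

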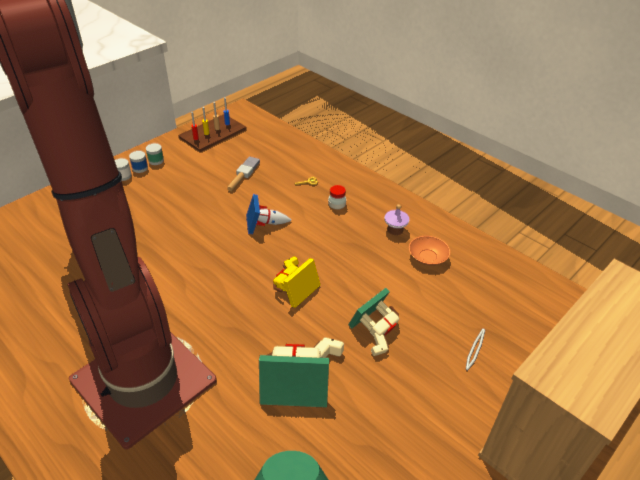

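The top view gives these candidates: the yellow horse at (342,270), excluded by colour; the large cream horse at (440,350), excluded by size; and the small cream horse at (452,252), which I choose. The only rocket is at (243,222). Next I measure both plinths and check them in a crop.

```bash
cat > m.py <<'E'
from h import *
def measure(c,lo,hi,roi):
    hsv=cv2.cvtColor(c['image'],cv2.COLOR_RGB2HSV)
    m=cv2.inRange(hsv,lo,hi); r=np.zeros_like(m); x0,y0,x1,y1=roi; r[y0:y1,x0:x1]=1
    P=pts(c); m=(m>0)&(r>0)&(c['depth']>0); return P,m
E
python3 - <<'E'
from m import *
c=dict(np.load('pics/top0.npz'))
for n,lo,hi,roi in(('horse',(60,80,30),(95,255,255),(410,215,490,290)),('rocket',(100,100,30),(125,255,255),(205,185,275,260)),('big',(60,80,30),(95,255,255),(390,330,500,410))):
    P,m=measure(c,lo,hi,roi); Q=P[m]; hi_=Q[Q[:,2]>Q[:,2].max()-.012]
    rect=cv2.minAreaRect(Q[:,:2].astype(np.float32)); rh=cv2.minAreaRect(hi_[:,:2].astype(np.float32))
    print(n,m.sum(),'z',np.percentile(Q[:,2],[2,50,98]).round(3),'all',rect,'high',rh,hi_.mean(0).round(3))
    # toy pixels: above table, not plinth
    x0,y0,x1,y1=roi; S=P[y0:y1,x0:x1].reshape(-1,3); k=(S[:,2]>.015)&~m[y0:y1,x0:x1].ravel()
    print(' toy mean',S[k].mean(0).round(3))
# neighbours
P=pts(c)
for n,(u,v) in dict(brush=(152,178),key=(228,128),pot=(282,130),top=(367,113),dish=(424,128),tw=(537,205),yel=(340,270)).items(): print(n,P[v,u].round(3))
im=c['image'][180:420,200:500]; cv2.imwrite('pics/crop.png',cv2.resize(cv2.cvtColor(im,cv2.COLOR_RGB2BGR),(750,600),interpolation=cv2.INTER_CUBIC))
E
```

```text
horse 941 z [0.008 0.055 0.081] all ((0.476322203874588, -0.22858652472496033), (0.034207720309495926, 0.09586445242166519), 88.42115020751953) high ((0.4760180711746216, -0.23880982398986816), (0.01375212986022234, 0.09451885521411896), 88.42115020751953) [ 0.475 -0.238  0.078]
 toy mean [ 0.463 -0.275  0.066]
rocket 511 z [0.017 0.07  0.081] all ((0.5239656567573547, 0.20819592475891113), (0.07971697300672531, 0.07941462844610214), 54.42256546020508) high ((0.5137702822685242, 0.2156132161617279), (0.0794651135802269, 0.014588279649615288), 53.93400955200195) [0.513 0.215 0.078]
 toy mean [0.541 0.185 0.068]
big 638 z [0.106 0.111 0.116] all ((0.2103760540485382, -0.2517492175102234), (0.03226080909371376, 0.13991108536720276), 42.1378173828125) high ((0.21567775309085846, -0.24695241451263428), (0.01796150766313076, 0.13991108536720276), 42.1378173828125) [ 0.215 -0.247  0.111]
 toy mean [ 0.25  -0.206  0.085]
brush [0.629 0.421 0.019]
key [0.753 0.252 0.005]
pot [0.735 0.118 0.056]
top [ 0.771 -0.07   0.071]
dish [ 0.759 -0.207  0.005]
tw [ 0.582 -0.467  0.002]
yel [ 0.425 -0.017  0.039]
```

View pics/crop.png

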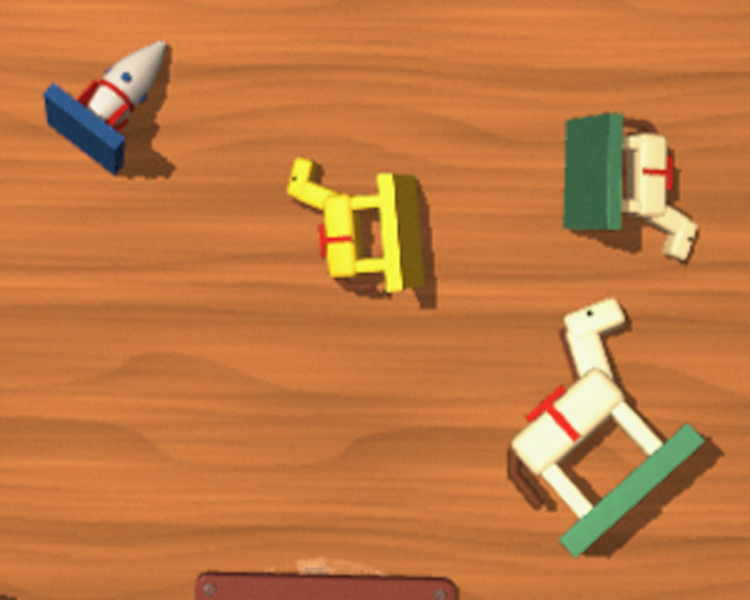

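The crop shows the small cream horse at top right, lying with its plinth to the left and its red saddle visible. Its 95 x 14 mm rim and 78 mm height fit the description. The large horse's 140 mm plinth rules it out. I do the rocket first: close the fingers, align tool x with the push direction (-0.81, 0.59), and move to the toy side of the edge, staying high.

step_arm:
  commands:
    - [[0,0,0.74,0,0,0,0],[0,0,0.74,0,0,0,0],[0,0,0.74,0,0,0,0],[0,0,0,-0.96,-0.26,0,0],[0,0,0,-0.96,-0.26,0,0],[0,0,0,-0.96,-0.26,0,0],[0,0,0,-0.96,-0.26,0,0],[0,0,0,-0.96,-0.26,0,0],[0,0,0,-0.96,-0.26,0,0],[0,0,0,-0.96,-0.26,0,0],[0,0,0,-0.96,-0.26,0,0],[0,0,0,-0.96,-0.26,0,0]]

```text
time: 1.6
tool_pos: [0.5416, 0.1961, 0.2562]
tcp_rot: [[-0.808, 0.59, -0.0], [0.59, 0.808, 0.0], [0.0, -0.0, -1.0]]
contact_force: [1.4, 0.6, 0.1]
grip_width: -0.0001
grasp_force: 0.0
```

step_arm:
  commands:
    - [[0,0,0,0,0,0.8,0],[0,0,0,0,0,0.8,0],[0,0,0,0,0,0.6,0],[0,0,0,0,0,0.3,0],[0,0,0,0,0,0.3,0],[0,0,0,0,0,0,0]]

```text
time: 2.35
tool_pos: [0.5405, 0.1976, 0.0877]
tcp_rot: [[-0.808, 0.59, -0.001], [0.59, 0.808, -0.001], [0.0, -0.001, -1.0]]
contact_force: [-0.2, 0.3, 1.1]
grip_width: 0.0
grasp_force: 0.0
```

```bash
python3 - <<'E'
from h import *
c=shot('side','s1'); im=cv2.cvtColor(c['image'],cv2.COLOR_RGB2BGR)[130:290,160:380]
cv2.imwrite('pics/s1c.png',cv2.resize(im,(770,560),interpolation=cv2.INTER_CUBIC))
E
```

```text
(no output)
```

View pics/s1c.png

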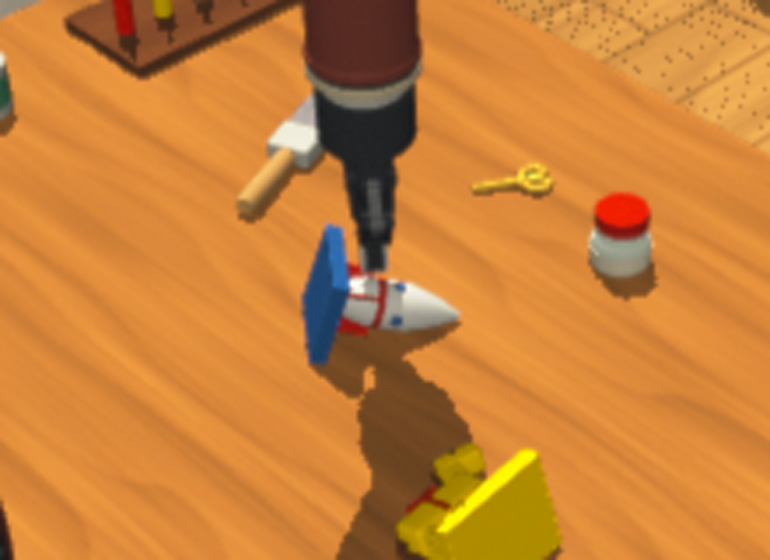

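The fingertip at crop (375,262) is just above the hull on the toy side of the plinth, clear of everything. Now I push along tool +x, follow through and lift.

step_arm:
  commands:
    - [[0,0,0,0.2,0,0,0],[0,0,0,0.2,0,0,0],[0,0,0,0.2,0,0,0],[0,0,0,0.2,0,0,0],[0,0,0,0.2,0,0,0],[0,0,0,0.25,0,0,0],[0,0,0,0.35,0,0,0],[0,0,0,0.4,0,-0.2,0],[0,0,0,0.2,0,-0.7,0],[0,0,0,0,0,-0.9,0],[0,0,0,0,0,-0.9,0],[0,0,0,0,0,0,0]]

```text
time: 3.9
tool_pos: [0.4353, 0.277, 0.2545]
tcp_rot: [[-0.808, 0.589, 0.005], [0.59, 0.808, 0.005], [-0.001, 0.007, -1.0]]
contact_force: [0.2, -0.4, -0.2]
grip_width: -0.0002
grasp_force: 0.0
```

```bash
python3 - <<'E'
from m import *
c=shot('top','t2'); c2=shot('side','s2')
P,m=measure(c2,(100,100,30),(125,255,255),(160,130,380,290)); Q=P[m]; print(m.sum(),Q.mean(0).round(3),np.percentile(Q[:,2],[2,50,98]).round(3),cv2.minAreaRect(Q[:,:2].astype(np.float32)))
im=cv2.cvtColor(c2['image'],cv2.COLOR_RGB2BGR)[130:430,160:560]
cv2.imwrite('pics/s2c.png',cv2.resize(im,(800,600),interpolation=cv2.INTER_CUBIC))
E
```

```text
406 [0.45  0.246 0.014] [0.003 0.014 0.02 ] ((0.45779258012771606, 0.25473493337631226), (0.0835530012845993, 0.07948121428489685), 56.3023567199707)
```

View pics/s2c.png

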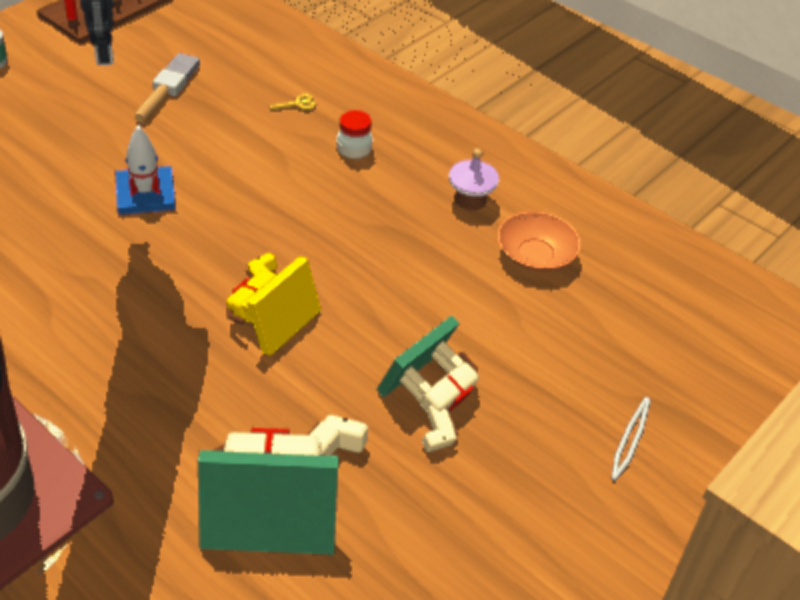

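The rocket stands flat: plinth top at 14 mm, centre (0.458, 0.255), about 60 mm from its start, and nothing else has moved. Now the horse: I turn the tool by 55.5 degrees and go across above everything.

step_arm:
  commands:
    - [[0,0,0.99,0,0,0,0],[0,0,0.99,0,0,0,0],[0,0,0.99,0,0,0,0],[0,0,0.99,0,0,0,0],[0,0,0.99,0,0,0,0],[0,0,0.99,0,0,0,0],[0,0,0.99,0,0,0,0],[0,0,0,-0.91,0.3,0,0],[0,0,0,-0.91,0.3,0,0],[0,0,0,-0.91,0.3,0,0],[0,0,0,-0.91,0.3,0,0],[0,0,0,-0.91,0.3,0,0]]

```text
time: 5.5
tool_pos: [0.5159, -0.0014, 0.2487]
tcp_rot: [[0.027, 1.0, -0.002], [1.0, -0.027, -0.0], [-0.001, -0.002, -1.0]]
contact_force: [1.0, -0.2, -0.2]
grip_width: -0.0001
grasp_force: 0.0
```

step_arm:
  commands:
    - [[0,0,0,-0.91,-0.11,0,0],[0,0,0,-0.91,-0.11,0,0],[0,0,0,-0.91,-0.11,0,0],[0,0,0,-0.91,-0.11,0,0],[0,0,0,-0.91,-0.11,0,0],[0,0,0,0,0,0,0]]

```text
time: 6.25
tool_pos: [0.4733, -0.2761, 0.2489]
tcp_rot: [[0.035, 0.999, -0.003], [0.999, -0.035, -0.002], [-0.002, -0.003, -1.0]]
contact_force: [0.1, 0.7, 0.2]
grip_width: 0.0001
grasp_force: 0.0
```

step_arm:
  commands:
    - [[0,0,0,0,0,0.8,0],[0,0,0,0,0,0.8,0],[0,0,0,0,0,0.5,0],[0,0,0,0.05,0,0.3,0],[0,0,0,0,0,0.3,0],[0,0,0,0,0,0,0]]

```text
time: 7.0
tool_pos: [0.4757, -0.2683, 0.0874]
tcp_rot: [[0.027, 1.0, -0.002], [1.0, -0.027, 0.0], [0.0, -0.002, -1.0]]
contact_force: [0.2, -0.2, 0.4]
grip_width: 0.0002
grasp_force: 0.0
```

```bash
python3 - <<'E'
from h import *
c=shot('side','s3'); im=cv2.cvtColor(c['image'],cv2.COLOR_RGB2BGR)[200:400,280:520]
cv2.imwrite('pics/s3c.png',cv2.resize(im,(720,600),interpolation=cv2.INTER_CUBIC))
E
```

```text
(no output)
```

View pics/s3c.png

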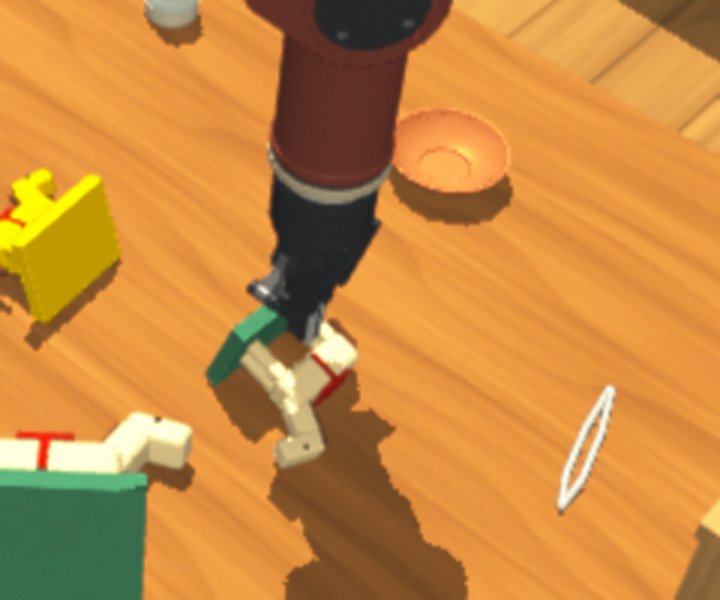

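The fingertip at crop (310,335) is on the toy side of the horse's plinth, near its middle, and touches nothing. I repeat the same push.

step_arm:
  commands:
    - [[0,0,0,0.2,0,0,0],[0,0,0,0.2,0,0,0],[0,0,0,0.2,0,0,0],[0,0,0,0.2,0,0,0],[0,0,0,0.2,0,0,0],[0,0,0,0.25,0,0,0],[0,0,0,0.35,0,0,0],[0,0,0,0.4,0,-0.2,0],[0,0,0,0.15,0,-0.7,0],[0,0,0,0,0,-0.9,0],[0,0,0,0,0,-0.9,0],[0,0,0,0,0,0,0]]

```text
time: 8.55
tool_pos: [0.4816, -0.1397, 0.254]
tcp_rot: [[0.027, 1.0, 0.007], [1.0, -0.027, 0.001], [0.001, 0.007, -1.0]]
contact_force: [-0.5, 1.0, -0.8]
grip_width: 0.0002
grasp_force: 0.0
```

```bash
python3 - <<'E'
from m import *
c2=shot('side','s4')
for lo,hi,roi in(((100,100,30),(125,255,255),(160,130,380,290)),((60,80,30),(95,255,255),(335,250,430,360))):
    P,m=measure(c2,lo,hi,roi); Q=P[m]; print(m.sum(),np.percentile(Q[:,2],[2,50,98]).round(3),cv2.minAreaRect(Q[:,:2].astype(np.float32)))
cv2.imwrite('pics/s4c.png',cv2.resize(cv2.cvtColor(c2['image'],cv2.COLOR_RGB2BGR)[130:430,160:560],(800,600),interpolation=cv2.INTER_CUBIC))
E
```

```text
407 [0.004 0.014 0.02 ] ((0.45773592591285706, 0.2556053698062897), (0.08515747636556625, 0.07792790979146957), 52.53290939331055)
579 [0.006 0.014 0.019] ((0.47736409306526184, -0.17576287686824799), (0.07290952652692795, 0.1030670553445816), 88.13579559326172)
```

View pics/s4c.png

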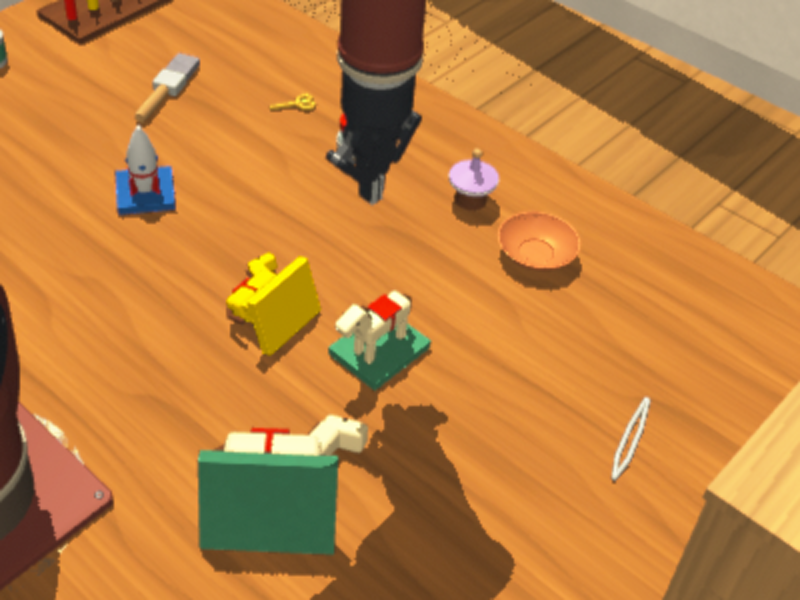

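Both toys stand flat, the horse at crop (380,345) and the rocket at (145,190). Both plinth tops are at 14 mm, the other things are untouched and the gripper is clear.

```bash
python3 -c "
from station import env
print(env.finish_job())"
```

```text
the job is handed in; nothing more can be done
None
```

The small cream horse and the silver rocketship were pushed upright and stand flat on their plinths about 60 mm from where they lay; nothing else moved, and the job was handed in at about 8.6 s (no verdict was returned).

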